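Check a trolley castor's foot brake and note its pedal travel

TASK

Check the foot brake of the castor on the grey plate: press its red pedal down slowly until you clearly feel it firm up, stop there without straining the brake, and let go (the pedal stays down, brake on). Then slide the red marker along the scale until it is level with the yellow pointer, to note how far the pedal travelled. Leave everything else on the bench where it is.

Things in the scene. Friction and masses are not known exactly. Their poses are not given: they have to be found in the camera images.
- brake_unit: grey steel plate 340 x 320 x 12 mm fixed to the bench, with a castor (156 mm high, stem to 184 mm), its red brake pedal in front of the fork and an aluminium travel scale on the right. Origin on the bench, 15 mm towards the pedal and 10 mm left of the plate's centre; x points from pedal to wheel (the scale runs along x), y left, z up
- pedal (a joint): pedal angle in rad: 0 at rest (arm sloping up 0.35 rad to its free end), growing as it is pressed down, end stop 0.55. Stiff hinge, stays where it is left. The brake bites somewhere from 0.12 to 0.40 rad, depending on hidden wear (19 to 64 mm of pad travel). Let go after a firm press, the pad springs back up to about 6 mm and stays there, brake on
- pedal_pad (a point): middle of the top face of the red pedal pad, 55 mm (x) by 56 mm (y), 12 mm thick, at rest 164 mm above the bench, moving down on an arc about pedal_hinge. Pressed there it moves at about 2 to 5 N; once the brake bites the force grows about 2 N per mm. 10 to 14 N has clearly firmed up; above about 20 N strains the brake
- pedal_hinge (a point): the pedal's hinge axis (along brake_unit's y), inside the fork, 100 mm above the bench, 160 mm from the pad's middle
- shoe (a joint): how far the brake shoe is squeezed, in m: 0 until the brake bites, about 0.0003 once firm (8 to 9 N on the pad), 0.0013 when strained. Hidden inside the fork; too small to show well in noisy readings
- pointer_tip (a point): tip of the yellow pointer over the scale, 64 mm above the bench. A linkage moves it with the pedal, +x in brake_unit's frame, 160 mm per rad, that is 1 mm per mm of pad travel; it cannot be pushed. Ticks every 10 mm
- marker (a joint): place of the red marker along the scale in m, growing towards the wheel (+x of brake_unit), 0 to 0.130; the same value as the pointer's travel when they are level. It slides with about 1.5 N of friction and stays where it is left
- marker_index (a point): end of the marker's thin red index line, which points at the pointer's row; level with pointer_tip when both have the same x in brake_unit's frame
- marker_grip (a point): point to grip the red marker: 89 mm above the bench, in the middle of an upright tab 12 mm thick (along the scale, x), 24 mm wide (y), 34 mm tall, its top 14 mm above this point and the scale housing's top (60 mm above the bench) 29 mm below it
- spanner: steel spanner, 160 mm, lying on the plate left of the pedal; leave alone. Origin under its middle
- collar: steel collar, 40 mm across and 14 mm high, lying on the plate behind the scale; leave alone. Origin under its centre
- washer_bin: blue picking bin 170 x 110 x 80 mm with washers, right of the plate; leave alone. Origin under its centre
- bolt_bin: blue picking bin 170 x 110 x 80 mm, left of the plate; leave alone. Origin under its centre
- carton: cardboard carton 130 x 100 x 70 mm on the left; leave alone. Origin under its centre
- spray_can: can 56 mm across, 150 mm high, on the right; leave alone. Origin under its centre
- screwdriver: screwdriver, 190 mm, lying on the right near the robot; leave alone. Origin under its middle
- spare_wheel: black castor wheel lying flat, 100 mm across, 36 mm high, on the left; leave alone. Origin under its centre

How it is judged:
By the outcome, as a careful person would: the job done as asked, in the order asked, and still so for the second after the job is handed in, with the robot touching nothing.
It also fails if it takes over 51 s, if anything falls off the work surface, if the arm or the gripper's body presses on something with over 40 N, if the wrist force passes 120 N, or if a joint passes its speed limit or range.

ROBOT

A 7-joint arm with a two-finger parallel gripper is mounted at the origin on the work surface. World frame = base frame: x ahead of the robot, y to its left, z up, the work surface at z = 0. Lengths are in m, angles in rad, forces in N, time in s.
With the tool pointing down it reaches from about 0.375 to 0.925 m from the base axis. Payload 3.1 kg.
Tool frame: the origin (TCP) lies between the finger pads; the fingertips stand 19 mm ahead of it and the grasp point (between the pads) is the TCP; z points along the fingers, y is the line along which they close (so a half turn about z gives the same grasp; the last joint's range is limited). The gripper opens to 85 mm and grips with 20 to 120 N. Pads are 22 mm wide; open, the fingers measure 114 mm over their backs; the gripper's body (76 mm by 85 mm) begins 54 mm behind the grasp point. The pads swing forward as they close: fully open they stand 13 mm farther back than shut.
Start: joints at [1.171, 0.383, 0.044, 1.598, -0.018, 1.161, -0.05], TCP at [0.193, -0.621, 0.25] pointing down, gripper open.
Joint ranges: [-2.61, 2.61], [-0.41, 2.15], [-1.48, 1.57], [0, 2.5], [-1.57, 4.71], [0.05, 1.97], [-2.85, 2.85]. Speed limits (rad/s): [2.79, 2.79, 3.14, 3.14, 3.14, 3.14, 3.14].

INTERFACE

Orientations are given as a unit quaternion [x, y, z, w].
In Python, from bench import move_ptp, movel, move_j, move_gripper, pause, inverse_kinematics, read_camera, camera_params, MotionError, sign_off, look_for, tip_of, read_time_s, read_qpos, read_joint_vel, read_effort, read_eef_pos, read_tcp_rot, read_ft_force, read_ft_torque, read_finger_gap, read_grasp_force gives the robot as it stands. Calls block until the motion is done:
- move_ptp(position, orientation): joint-space move of the TCP to a pose.
- movel(position, orientation=None, speed=0.15): straight line of the TCP; orientation=None keeps the orientation; speed is the mean speed in m/s.
- move_j(angles): joint-space move.
- move_gripper(opening, effort=None): finger opening in m; effort is the grip in N (None keeps the last); returns when the fingers have stopped.
- pause(seconds).
- inverse_kinematics(position, orientation): joint angles nearest the present ones, or None.
- read_camera(name): name is "scene" or "top"; returns the picture (384x512x3 uint8, red, green, blue); there is no depth.
- camera_params(name): a dict with "K" (3x3 intrinsics, pixels), "camera_from_world" (4x4, takes a point from world to camera coordinates). Camera axes: x right, y down, z forward; pixel columns grow to the right and rows downward; lengths in m; the calibration is good to about 2 mm. A picture is of the moment at which its call begins. camera_params takes no time and is no camera call.
A pose or a line that the arm cannot do raises MotionError and nothing moves.
- sign_off(): hands the job in; it is judged then, once.
Trained networks look in the newest picture that a camera, given by its name, has taken for a name from the list of things; names that differ only in an ending like _2 or _b are one class to them, and where a whole thing is asked for, a point or a joint stands for the part that bears it (a point fixed in the world has none). Each returns a list of dicts, best first, with "confidence" (0 to 1); they miss things now and then, are a little off and sometimes report something else, mostly with a low value. They report only what shows in the picture. A call takes as long as a camera call.
- look_for(camera, name): "at" ([column, row] in pixels, amid what is visible of it).
- tip_of(camera, name): "at" ([column, row] in pixels: a listed point, or the origin of a listed thing).
Readings, each from a call of its own:
- read_time_s(): time.
- read_qpos(): joint angles.
- read_joint_vel(): joint speeds.
- read_effort(): joint torques, N m.
- read_eef_pos(): TCP position.
- read_tcp_rot(): TCP orientation.
- read_ft_force(): force on the tool from outside, world axes, zero at the start.
- read_ft_torque(): the same for the moment, N m.
- read_finger_gap(): finger opening in m.
- read_grasp_force(): force on a finger pad.
Only numpy, scipy, OpenCV 4.12 (cv2) and the standard library are available. Lean on these libraries where they do the work, as an engineer would, in place of code of your own. Each camera call takes 0.05 s, during which the arm holds its last target. There are 200 camera calls.

## Working session

There is one attempt and no reset: what is moved stays moved. The work goes in short steps, each a Python script; the robot and the scene stay as the last script left them, time stands still between calls to the robot, and variables do not carry over. Pictures are saved under pics/ and viewed, at most 10 in all, crops included, and the job is handed in when it is done.

```bash
mkdir -p pics; cat > h.py <<'E'
from bench import *
import numpy as np, cv2
from scipy.spatial.transform import Rotation as R
def save(cam,name):
    im=read_camera(cam); cv2.imwrite('pics/'+name,im[:,:,::-1]); return im
def ray(cam,px):
    p=camera_params(cam); K=np.array(p['K']); T=np.array(p['camera_from_world'])
    d=T[:3,:3].T@np.linalg.solve(K,[px[0],px[1],1]); o=-T[:3,:3].T@T[:3,3]; return o,d
def atz(cam,px,z):
    o,d=ray(cam,px); return o+d*(z-o[2])/d[2]
def proj(cam,P):
    p=camera_params(cam); c=np.array(p['camera_from_world'])@np.append(P,1); c=np.array(p['K'])@c[:3]; return c[:2]/c[2]
E
python3 - <<'E'
from h import *
a=save('scene','s0.png');b=save('top','t0.png')
cv2.imwrite('pics/both0.png',cv2.resize(np.vstack([a,b])[:,:,::-1],(400,600)))
Z=dict(brake_unit=0,pedal_pad=.164,pointer_tip=.064,marker_index=.064,marker_grip=.089,pedal_hinge=.1)
for n,z in Z.items():
  for c in('scene','top'):
    r=tip_of(c,n)[:2]
    print(n,c,[(np.round(q['at'],1),round(q['confidence'],2),np.round(atz(c,q['at'],z),4)) for q in r])
print(read_time_s(),read_eef_pos(),read_tcp_rot(),read_ft_force())
for c in('scene','top'): print(c,ray(c,[256,192]))
E
```

```text
brake_unit scene [(array([265.8, 215.4]), 0.95, array([ 0.5972, -0.0194, -0.    ]))]
brake_unit top [(array([262.8, 177.5]), 0.56, array([ 0.6031, -0.0388,  0.    ]))]
pedal_pad scene [(array([240. , 171.5]), 0.62, array([ 0.4961, -0.018 ,  0.164 ]))]
pedal_pad top [(array([256.3, 206.8]), 0.84, array([ 0.4993, -0.0143,  0.164 ]))]
pointer_tip scene []
pointer_tip top [(array([229.3, 169.8]), 0.46, array([0.6244, 0.0771, 0.064 ])), (array([297.6, 166.7]), 0.3, array([ 0.6354, -0.1561,  0.064 ]))]
marker_index scene [(array([258.2, 226.5]), 0.5, array([ 0.6211, -0.1275,  0.064 ]))]
marker_index top [(array([288.5, 168.6]), 0.53, array([ 0.6289, -0.1249,  0.064 ]))]
marker_grip scene [(array([254.6, 230.1]), 0.59, array([ 0.6274, -0.165 ,  0.089 ]))]
marker_grip top [(array([297.1, 170. ]), 0.56, array([ 0.6217, -0.1512,  0.089 ]))]
pedal_hinge scene [(array([277.4, 202.3]), 0.91, array([ 0.6436, -0.0327,  0.1   ]))]
pedal_hinge top [(array([263.3, 163. ]), 0.57, array([ 0.6437, -0.0379,  0.1   ]))]
0.7 [ 0.19319048 -0.62065447  0.25031834] [9.88639515e-01 1.50306047e-01 4.57345495e-06 3.54699873e-05] [ 0.1290458  -0.38669972  1.21444083]
scene (array([ 0.95769943, -0.81052592,  0.94745743]), array([-0.32597215,  0.64421876, -0.69211862]))
top (array([ 0.50815578, -0.00595764,  1.26455313]), array([ 0.03384486, -0.00669129, -0.99941778]))
```

View pics/s0.png

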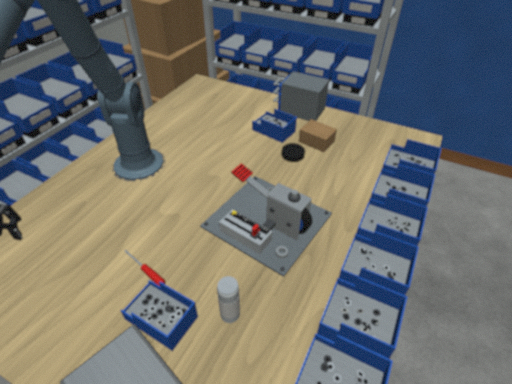

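View pics/t0.png

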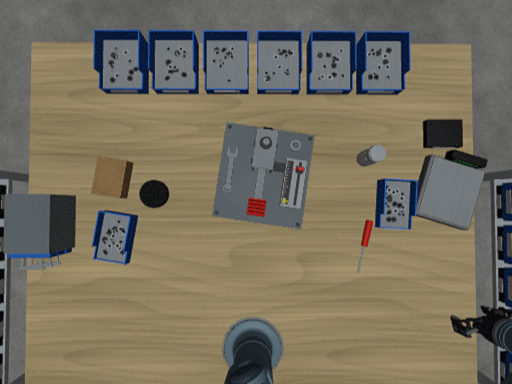

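```bash
cat >> h.py <<'E'
def quat(yaw,s=1):
    y=s*np.array([np.cos(yaw),np.sin(yaw),0]); z=np.array([0,0,-1.]); return R.from_matrix(np.c_[np.cross(y,z),y,z]).as_quat()
def blob(im,kind,box):
    h=cv2.cvtColor(im,cv2.COLOR_RGB2HSV).astype(int); x0,y0,x1,y1=box; c=h[y0:y1,x0:x1]
    sv=(c[...,1]>130)&(c[...,2]>90)
    m=sv&(((c[...,0]<8)|(c[...,0]>172)) if kind=='red' else ((c[...,0]>20)&(c[...,0]<35)))
    w=m*c[...,1]*1.; yy,xx=np.mgrid[y0:y1,x0:x1]
    return np.array([(w*xx).sum()/w.sum(),(w*yy).sum()/w.sum()]),m.sum()
E
python3 - <<'E'
from h import *
t=cv2.imread('pics/t0.png');s=cv2.imread('pics/s0.png')
a=cv2.resize(t[115:235,208:320],(560,600),interpolation=cv2.INTER_CUBIC)
cv2.imwrite('pics/tc.png',a)
cv2.imwrite('pics/sc.png',cv2.resize(s[160:270,200:335],(737,600),interpolation=cv2.INTER_CUBIC))
for im,c,k,b,z in [(t,'top','red',(290,160,310,180),.09),(t,'top','yellow',(278,192,295,210),.064),(t,'top','red',(240,195,270,220),.16),(s,'scene','yellow',(222,205,245,222),.064),(s,'scene','red',(242,220,272,240),.085),(s,'scene','red',(228,160,256,184),.16)]:
    p,n=blob(im[:,:,::-1],k,b);print(c,k,p.round(1),n,atz(c,p,z).round(4))
for s_ in (1,-1):
  q=quat(-.13,s_)
  for P in ([.4977,-.016,.20],[.51,-.016,.12],[.62,-.155,.089]):
    r=inverse_kinematics(P,q); print(s_,None if r is None else np.round(r,2))
E
```

```text
top red [300.1 168.5] 27 [ 0.6265 -0.1612  0.09  ]
top yellow [284.3 200.6] 18 [ 0.5196 -0.1102  0.064 ]
top red [256.1 206.8] 272 [ 0.4991 -0.0138  0.16  ]
scene yellow [233.6 212.8] 13 [ 0.5212 -0.1119  0.064 ]
scene red [255.1 229.1] 62 [ 0.6253 -0.1579  0.085 ]
scene red [241.5 172.3] 202 [ 0.5001 -0.015   0.16  ]
1 [ 0.55  0.21 -0.65  1.98  0.15  1.   -0.31]
1 [ 0.49  0.36 -0.62  2.01  0.27  0.85 -0.4 ]
1 [ 0.58  0.6  -0.52  1.72  0.36  0.92 -0.21]
-1 [ 1.01  0.4  -1.23  1.96  0.43  1.08  2.6 ]
-1 [ 0.96  0.65 -1.24  2.    0.72  1.04  2.39]
-1 [-0.68  1.12  1.36  1.78 -1.16  1.3  -2.28]
```

View pics/tc.png

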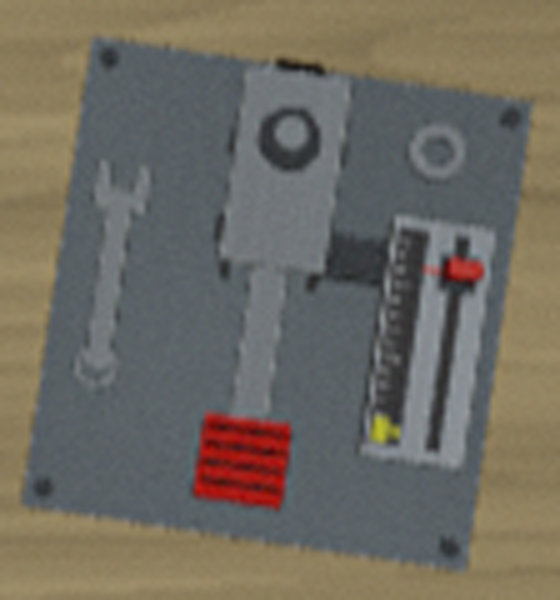

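View pics/sc.png

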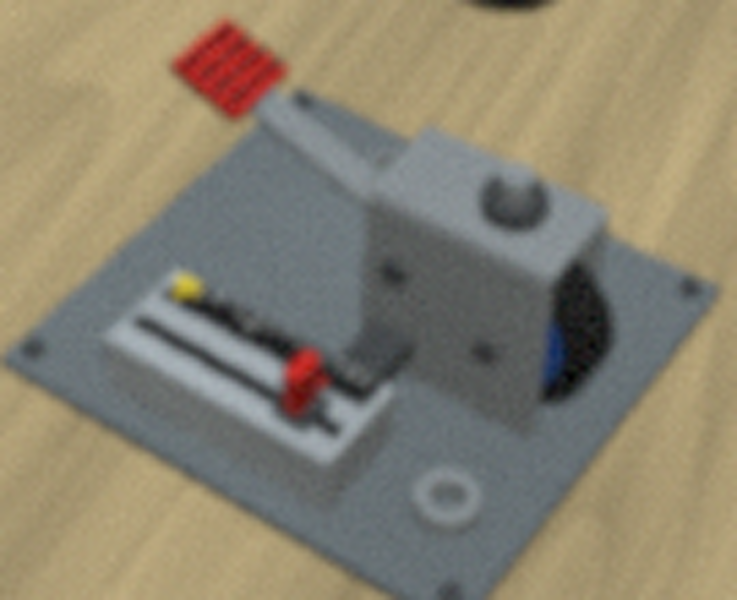

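```bash
python3 - <<'E'
from h import *
c=np.array([atz('top',p,.012)[:2] for p in [(227,122.4),(314,135),(301.4,228.6),(212.4,215.6)]])
a=(c[0]+c[1]-c[2]-c[3])/2; b=(c[0]+c[3]-c[1]-c[2])/2
yaw=(np.arctan2(a[1],a[0])+np.arctan2(-b[0],b[1]))/2
print('plate',np.linalg.norm(a),np.linalg.norm(b),c.mean(0),yaw)
ux=np.array([np.cos(yaw),np.sin(yaw)]);uy=np.array([-ux[1],ux[0]])
print('origin',c.mean(0)-.015*ux+.010*uy)
q=quat(yaw)
pad=np.array([.4988,-.015])
move_gripper(0.0,40)
move_ptp([*pad,.25],q)
movel([*pad,.164+.019+.012],speed=.12)
pause(.2)
f0=np.mean([read_ft_force() for _ in range(10)],0); t0=read_time_s()
print('base',f0,np.std([read_ft_force()[2] for _ in range(10)]),t0,read_time_s())
a0=np.arcsin(.4); d=-0.010; log=[]
while d<.085:
    th=max(d,0)/.160
    xy=pad+ux*.160*(np.cos(a0)-np.cos(a0-th))
    z=.183-d if d<0 else .119+.160*np.sin(a0-th)
    movel([*xy,z],speed=.025)
    F=np.mean([read_ft_force() for _ in range(6)],0)-f0
    log.append((d,F[2],read_time_s()))
    if F[2]>10.5: break
    d+=.002 if F[2]<5.5 else .001
for l in log[::3]+log[-6:]: print(np.round(l,4))
print(F,read_eef_pos(),z)
p=np.array(read_eef_pos())
movel(p+[0,0,.03],speed=.04)
print(read_time_s())
E
```

```text
plate 0.33658014738454173 0.31642710777928307 [ 0.61039929 -0.04193704] -0.14384596274657693
origin [ 0.59698772 -0.02989006]
base [0.45328059 0.06137838 0.38624512] 0.0 4.6833 4.6833
[-0.01    0.0066  4.9333]
[-4.0000e-03 -3.4380e-01  5.6833e+00]
[2.0000e-03 2.1134e+00 6.4333e+00]
[0.008  1.9085 7.1833]
[0.014  1.3741 7.9333]
[0.02   1.1189 8.6833]
[0.026  0.7129 9.4333]
[ 0.032   1.243  10.1833]
[ 0.038   1.0413 10.9333]
[ 0.044   0.9888 11.6833]
[ 0.05    1.079  12.4333]
[ 0.056  -0.0512 13.1833]
[ 0.062   1.3742 13.9333]
[ 0.068   6.0632 14.6833]
[ 0.071  10.6971 15.4333]
[ 0.064   2.0679 14.1833]
[ 0.066   3.2047 14.4333]
[ 0.068   6.0632 14.6833]
[ 0.069   7.7788 14.9333]
[ 0.07    8.8842 15.1833]
[ 0.071  10.6971 15.4333]
[-3.88900711 -0.80682759 10.69708512] [ 0.48579733 -0.01306474  0.11494092] 0.11384358837721116
16.3583
```

```bash
python3 - <<'E'
from h import *
F=[]
for _ in range(8): pause(.03); F.append(read_ft_force())
print(np.mean(F,0),np.std(F,0),read_time_s())
t=save('top','t1.png');s=save('scene','s1.png')
cv2.imwrite('pics/c1.png',np.hstack([cv2.resize(i[y:y+120,x:x+80],(400,600),interpolation=cv2.INTER_CUBIC) for i,x,y in((t[:,:,::-1],250,115),(s[:,:,::-1],210,160))]))
for im,c,k,b,z in [(t,'top','red',(290,160,310,180),.09),(t,'top','yellow',(278,165,300,210),.064),(s,'scene','yellow',(222,205,265,235),.064),(s,'scene','red',(242,220,272,240),.085)]:
    p,n=blob(im,k,b);print(c,k,p.round(1),n,atz(c,p,z).round(4))
for n,z in dict(pointer_tip=.064,marker_index=.064,marker_grip=.089).items():
  for c in('scene','top'):
    print(n,c,[(np.round(r['at'],1),round(r['confidence'],2),np.round(atz(c,r['at'],z),4)) for r in tip_of(c,n)[:2]])
print(read_eef_pos())
E
```

```text
[0.03197197 0.14422323 0.32110616] [0.36497672 0.56039348 0.39491764] 16.625
top red [300.2 168.5] 28 [ 0.6266 -0.1614  0.09  ]
top yellow [286.9 181. ] 18 [ 0.5865 -0.1194  0.064 ]
scene yellow [249.8 221.4] 20 [ 0.587  -0.1207  0.064 ]
scene red [255.  229.1] 61 [ 0.6252 -0.1579  0.085 ]
pointer_tip scene []
pointer_tip top []
marker_index scene [(array([259.6, 227.6]), 0.52, array([ 0.6272, -0.1296,  0.064 ]))]
marker_index top [(array([290. , 166.1]), 0.56, array([ 0.6374, -0.1301,  0.064 ])), (array([363.1, 244.9]), 0.56, array([ 0.3692, -0.3783,  0.064 ]))]
marker_grip scene [(array([293.8, 153.5]), 0.57, array([0.5848, 0.2486, 0.089 ])), (array([257.6, 231. ]), 0.56, array([ 0.6373, -0.1639,  0.089 ]))]
marker_grip top [(array([298.8, 165.2]), 0.62, array([ 0.6378, -0.157 ,  0.089 ]))]
[ 0.48581266 -0.01307358  0.14492902]
```

View pics/c1.png

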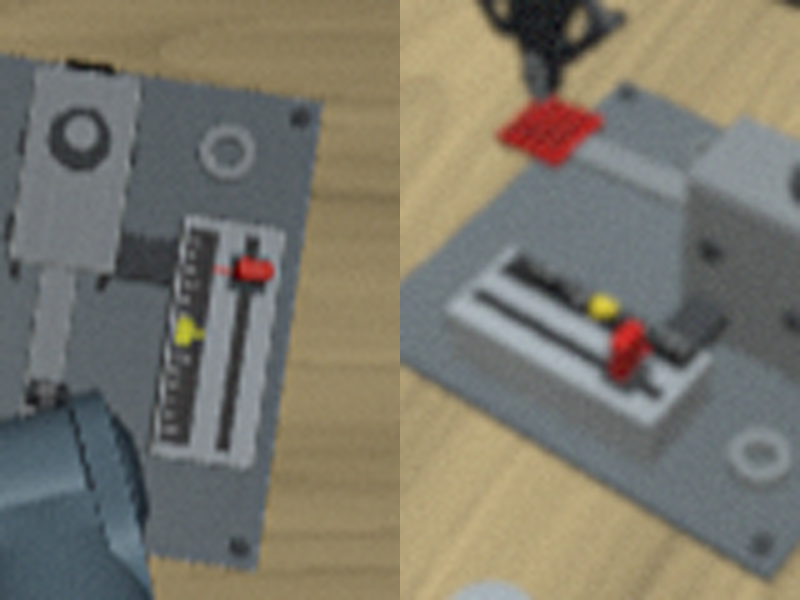

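```bash
python3 - <<'E'
from h import *
yaw=-.144; ux=np.array([np.cos(yaw),np.sin(yaw),0]); q=quat(yaw)
mi=atz('top',(294.4,168.8),.064); pt=np.array([.5868,-.120,.064])
print('index',mi,'diff',(mi-atz('top',(287,181),.064))@ux)
p=np.array(read_eef_pos()); m=np.array([.626,-.159,.089])
movel([p[0],p[1],.22],speed=.2)
move_gripper(.05,20)
move_ptp([m[0],m[1],.20],q)
movel([m[0],m[1],.089],speed=.1)
move_gripper(.0,20)
g=np.array(read_eef_pos()); print('grip',g,read_finger_gap(),read_grasp_force(),read_ft_force())
dx=(pt-g)@ux; print('dx',dx)
e=g+ux*dx
movel(e,speed=.04)
print(read_eef_pos(),read_ft_force(),read_time_s())
move_gripper(.04)
movel([e[0],e[1],.20],speed=.15)
t=save('top','t2.png');s=save('scene','s2.png');print(read_time_s())
cv2.imwrite('pics/c2.png',np.hstack([cv2.resize(i[y:y+72,x:x+48],(400,600),interpolation=cv2.INTER_CUBIC) for i,x,y in((t[:,:,::-1],270,145),(s[:,:,::-1],225,190))]))
E
```

```text
index [ 0.62821434 -0.14510974  0.064     ] diff 0.04497735365721279
grip [ 0.62628157 -0.1591123   0.08962128] 0.011714646155081651 22.95692414045334 [-0.11457408 -0.54924242  2.11219925]
dx -0.044685662776736995
[ 0.58167846 -0.15249944  0.08958389] [0.0142061  0.93717143 3.76371593] 21.85
23.2167
```

View pics/c2.png

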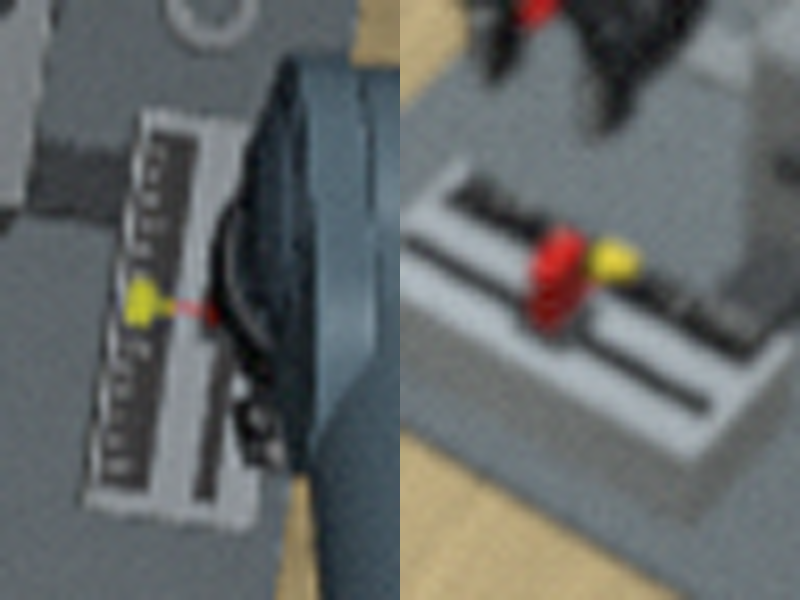

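```bash
python3 - <<'E'
from h import *
yaw=-.144; ux=np.array([np.cos(yaw),np.sin(yaw),0])
p=np.array(read_eef_pos()); movel([p[0],p[1],.25],speed=.2)
move_ptp([.35,-.45,.28],quat(yaw))
t=save('top','t3.png');s=save('scene','s3.png');print(read_time_s())
cv2.imwrite('pics/c3.png',np.hstack([cv2.resize(i[y:y+72,x:x+48],(400,600),interpolation=cv2.INTER_CUBIC) for i,x,y in((t[:,:,::-1],270,145),(s[:,:,::-1],225,190))]))
for im,c,k,b,z in [(t,'top','red',(288,165,310,195),.09),(t,'top','yellow',(278,165,300,210),.064),(s,'scene','yellow',(222,205,265,235),.064),(s,'scene','red',(230,212,265,240),.085)]:
    P,n=blob(im,k,b);w=atz(c,P,z);print(c,k,P.round(1),n,w.round(4),(w@ux).round(4))
E
```

```text
25.125
top red [298.4 181.7] 26 [ 0.5823 -0.1554  0.09  ] 0.5986
top yellow [287.2 181. ] 20 [ 0.5863 -0.1203  0.064 ] 0.5975
scene yellow [249.8 221.4] 20 [ 0.5867 -0.1206  0.064 ] 0.598
scene red [243.4 222.9] 54 [ 0.5808 -0.1523  0.085 ] 0.5967
```

View pics/c3.png

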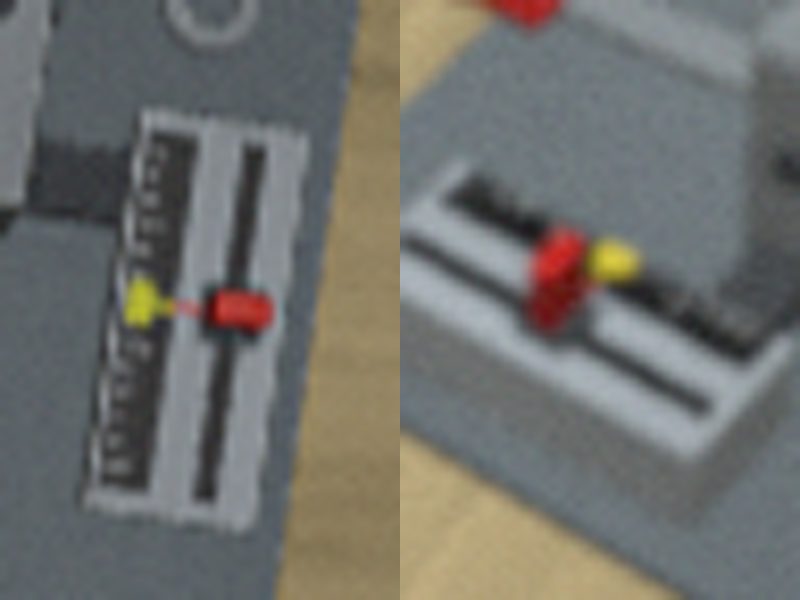

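View pics/t3.png

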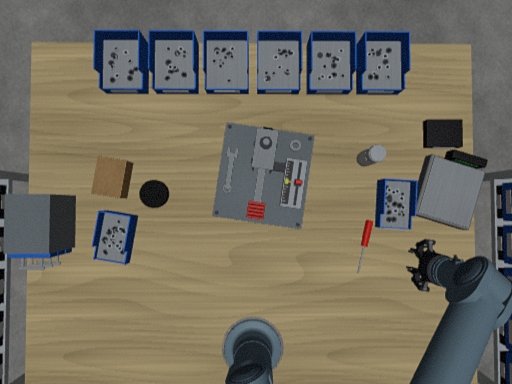

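The crops show the red index line (top pixel ~293,182) in line with the yellow pointer (~287,181). The two agree within about 1 mm in both cameras, and everything else on the bench is undisturbed.

```bash
python3 -c "
from bench import *
print(sign_off())"
```

```text
the job is handed in; nothing more can be done
None
```

The job is handed in: I pressed the pedal slowly until it firmed up at about 10.7 N and released it with the brake on, then set the marker level with the pointer to within about 1 mm (pointer travel about 67 mm); nothing else on the bench looks moved.

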